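# Nest the pipe pots in the sloped cradle

### The job

Tidy the three pipe pots into one another in size order: put the medium pot (yellow tab) into the large pot in the sloped cradle, then put the small pot (red tab) into the medium one. Lower each one in, without dropping it, until it sits flat on the bottom of the pot around it, then let go. Leave everything else on the bench where it is.

Things in the scene. Friction and masses are not known exactly. Their poses are not given: they have to be found in the camera images.
- large_pot: the large pot: rusty-brown straight pipe pot, no handle, fixed in a blue sloped cradle on the bench. Leans 0.5 rad from vertical, mouth towards the robot (+-0.25 rad). Outside diameter 128, inside 120, rim 80 above the underside. Origin at the centre of the underside, 58 above the bench; z along its axis to the mouth, x away from the robot and upward
- large_in (a point): centre of the large pot's inner floor (z = 6 in the pot), same axes
- medium_pot: the medium pot: loose bare-steel straight pipe pot, open on top, with an upright tab on its rim. Outside diameter 106, inside 98, rim 80 above the underside, bottom 6 thick, mass 0.28 to 0.42 kg. Origin at the centre of the underside, z along its axis to the mouth, y towards the tab. Starts upright on the bench, y within 0.7 rad of world +y, in either of two places
- medium_tab (a point): centre of the medium pot's yellow handle tab, at y = 54, z = 102.5 in the pot, same axes. The tab is an upright flat bar on the rim: 10 thick along y (y = 49 to 59), 30 wide along x, from z = 80 to 125
- medium_in (a point): centre of the medium pot's inner floor (z = 6 in the pot), same axes. Seated in the large pot, its rim stands 6 above the large rim with about 5 of side play all round; it may rest against the lower side
- small_pot: the small pot: loose bare-steel straight pipe pot, open on top, with an upright tab on its rim. Outside diameter 84, inside 76, rim 80 above the underside, bottom 6 thick, mass 0.20 to 0.30 kg. Origin at the centre of the underside, z along its axis to the mouth, y towards the tab. Starts upright on the bench, y within 0.7 rad of world -y, in either of two places
- small_tab (a point): centre of the small pot's red handle tab, at y = 43, z = 102.5 in the pot, same axes. The tab is an upright flat bar on the rim: 10 thick along y (y = 38 to 48), 30 wide along x, from z = 80 to 125. When nesting, keep it well away from the medium pot's tab (e.g. opposite), or the outer finger has no room
- pipe_ring: bystander: rusty pipe off-cut, an open-ended ring with no bottom, outside diameter 100, height 60; origin at the centre of its underside
- rod_pot: bystander: tall dark steel pot, diameter 90, height 120, with rods sticking out to 200 high; origin at the centre of its underside
- hammer: bystander: hammer 260 long lying on the bench near the robot
- wrench: bystander: steel wrench 190 long lying on the bench
- disc: bystander: black grinding disc, diameter 125, 7 thick, lying flat
- spray_can: bystander: green spray can, diameter 66, height 170, standing
- tube_cut: bystander: rusty square bar off-cut 140 x 50 x 50, lying
Mind the look-alikes: they are no part of the job. What is shaped like the small_pot but pink is not meant. What is shaped like the medium_pot but blue is not meant.

How it is judged (in metres and radians):
On the way, in this order (a step that is already met when the one before it is completed fails the run):
1. the medium pot sits flat on the bottom of the large pot and is let go, the small pot still outside (distance between medium_pot and large_in below 0.013 m and z of medium_pot in the frame of large_pot below 0.01 m and angle between the z axis of medium_pot and the z axis of large_pot, either way round below 0.1 rad and contact force between the fingers and medium_pot below 0.1 N and distance between small_pot and medium_in above 0.08 m), for 0.2 s.
2. the small pot sits flat on the bottom of the medium pot (distance between medium_pot and large_in below 0.013 m and z of medium_pot in the frame of large_pot below 0.01 m and angle between the z axis of medium_pot and the z axis of large_pot, either way round below 0.1 rad and distance between small_pot and medium_in below 0.013 m and z of small_pot in the frame of medium_pot below 0.01 m and angle between the z axis of small_pot and the z axis of medium_pot, either way round below 0.1 rad), for 0.2 s.
At the end, for the whole second after the job is handed in: The medium pot is in the large pot and the small pot in the medium pot, each with its underside centre within 13 mm of the centre of the inner floor around it, less than 10 mm above the outer pot's underside level along its axis (fully home is 6), axes within 0.10 rad, both at rest (under 0.02 m/s) (all of step 2 and linear speed of each of medium_pot, small_pot below 0.02 m/s); the robot touches nothing.
It fails at once if a bystander is shifted more than 30 mm (distance of any of pipe_ring, rod_pot, hammer, wrench, disc, spray_can, tube_cut from where it was at the start of the episode above 0.03 m).
It fails at once if a pot is dropped: let go in or over its place while its underside is more than 24 mm short of home ((distance between medium_pot and large_in below 0.13 m and z of medium_pot in the frame of large_pot above 0.03 m and contact force between the fingers and medium_pot below 0.1 N) or (distance between small_pot and medium_in below 0.13 m and z of small_pot in the frame of medium_pot above 0.03 m and contact force between the fingers and small_pot below 0.1 N)).
It also fails if it takes over 70 s, if anything falls off the work surface, if the arm or the gripper's body presses on something with over 40 N, if the wrist force passes 120 N, or if a joint passes its speed limit or range.

### The arm

A 6-joint arm with a two-finger parallel gripper is mounted at the origin on the work surface. World frame = base frame: x ahead of the robot, y to its left, z up, the work surface at z = 0. Lengths are in mm, angles in rad, forces in N, time in s.
With the tool pointing down it reaches from about 350 to 975 mm from the base axis. Payload 7.1 kg.
Tool frame: the origin (TCP) lies at the very end of the fingers, on their centre line; the grasp point (between the pads) lies 19 mm behind it (ctrl.pinch_z is the distance from the TCP to the grasp point, in mm); z points along the fingers, y is the direction in which the jaws open and shut (so a half turn about z gives the same grasp; the last joint's range is limited). The gripper opens to 88 mm and grips with 3 to 60 N. Pads are 20 mm wide; open, the fingers measure 115 mm over their backs; the gripper's body (75 mm by 178 mm) begins 61 mm behind the grasp point.
Start: joints at [-1.317, 0.423, 1.63, -0, 1.089, -0.019], TCP at [168.412, -601.866, 222.675] pointing down, gripper open.
Joint ranges: [-3, 3], [-0.9, 2.11], [0.09, 2.58], [-1.31, 4.45], [0.11, 2.69], [-2.54, 2.54]. Speed limits (rad/s): [2.39, 2.39, 3.01, 3.14, 3.14, 3.14].

### API

Orientations are given as a rotation vector (axis times angle).
In Python, from workcell import ctrl gives the robot as it stands.
- The arm moves only by the shell command python3 -m inch 'ROWS' [OPENING]. ROWS is JSON, a list of rows, each an object with "xyz": the shift along the tool's x, y, z in cm, a list of three; "spin": the turn about the tool's z in degrees. A call has 1 to 20 rows; each row is the pose to reach, as a shift and turn from the pose measured when the call began, along the tool's axes at that moment; what a row does not reach only later rows make up. A row lasts 1/10 s, in which the tool goes at most 50 mm and 8.59 degrees, less where a joint would pass 70% of its speed; a pose out of reach is approached as far as the arm can. A call with a gripper value outside its range is refused whole. OPENING is the closure, from 0 (fully open) to 1 (shut), set as the call begins (- or left out, the last holds). The fingers move at their own pace and stop on an object; the grip force is fixed at half the most. Time passes only in rows, so rows that repeat a pose let the fingers close. It gives the time, the measured TCP pose, the force and the opening at its end, in the units of the state.
- ctrl.get_obs(): the state, without advancing time (a new reading comes with each control period).
- ctrl.get_image(name): name is "side" or "top" or "wrist"; returns the picture (384x512x3 uint8, red, green, blue); there is no depth.
- ctrl.camera_info(name): a dict with "camera_matrix" (3x3 intrinsics, pixels), "R" (3x3) and "t" (3): a world point X has camera coordinates R X + t; the wrist camera has in their place "hand_eye" (4x4, takes a point from camera to tool coordinates, whose origin is the TCP and whose axes are the flange's). Camera axes: x right, y down, z forward; pixel columns grow to the right and rows downward; lengths in mm; the calibration is good to about 2 mm. The wrist camera is an equidistant fisheye: a pixel r from the principal point sees the ray r / f radians off the axis. A picture is of the moment at which its call begins: read the wrist's pose just before it. camera_info takes no time and is no camera call.
- ctrl.close_job(): hands the job in, once; it reports no verdict.
The state is a dict: "t": time; "qpos": joint angles; "qvel": joint speeds; "joint_torque": joint torques, N m; "ee_pos": TCP position; "orientation": TCP orientation; "ft_force": force on the tool from outside, world axes, zero at the start; "moment": the same for the moment, N m; "width": finger opening in mm.
Only numpy, scipy, OpenCV 4.12 (cv2) and the standard library are available. Lean on these libraries where they do the work, as an engineer would, in place of code of your own. Each camera call takes 0.05 s, during which the arm holds its last target. There are 200 camera calls.

## Working session

There is one attempt and no reset: what is moved stays moved. The work goes in short steps, Python scripts to look and compute and a shell command to move; the robot and the scene stay as the last step left them, time stands still between calls to the robot, and variables do not carry over. Pictures are saved under pics/ and viewed, about 8 in all and at most 12, crops included, and the job is handed in when it is done.

```bash
ls; mkdir -p pics; python3 - <<'E'
from workcell import ctrl
import cv2,numpy as np
for n in("top","side"):
    cv2.imwrite(f"pics/{n}0.png",ctrl.get_image(n)[:,:,::-1])
    c=ctrl.camera_info(n);print(n,np.round(c["camera_matrix"],1).tolist(),np.round(c["R"],3).tolist(),np.round(c["t"],0).tolist())
c=ctrl.camera_info("wrist");print({k:np.round(v,3).tolist() if not isinstance(v,str) else v for k,v in c.items()})
print(ctrl.get_obs(),ctrl.pinch_z)
E
```

```text
pics
top [[388.5, 0.0, 251.8], [0.0, 388.5, 189.1], [0.0, 0.0, 1.0]] [[-0.013, -1.0, 0.019], [-0.995, 0.011, -0.094], [0.094, -0.02, -0.995]] [-9.0, 518.0, 1185.0]
side [[391.7, 0.0, 249.0], [0.0, 391.7, 194.6], [0.0, 0.0, 1.0]] [[-0.992, -0.127, -0.02], [-0.045, 0.487, -0.872], [0.121, -0.864, -0.488]] [525.0, 110.0, 1406.0]
{'camera_matrix': [[297.319, 0.0, 256.212], [0.0, 297.319, 194.249], [0.0, 0.0, 1.0]], 'hand_eye': [[0.0, -0.964, -0.265, 72.368], [1.0, -0.0, 0.0, 0.048], [-0.0, -0.265, 0.964, -161.5], [0.0, 0.0, 0.0, 1.0]]}
{'t': 0.1, 'qpos': array([-1.31695053e+00,  4.23747124e-01,  1.63061822e+00, -2.24251335e-05,
        1.08857651e+00, -1.90198885e-02]), 'qvel': array([ 0.00154226, -0.00299735, -0.00105136,  0.0002176 ,  0.00033084,
       -0.00028197]), 'joint_torque': array([-1.94054919e-03, -5.45614243e+01, -2.74324554e+01,  6.44418458e-02,
        1.87968073e-02, -3.07324069e-05]), 'ee_pos': array([ 168.31375034, -601.38999475,  221.98839722]), 'orientation': array([-3.11107191e+00, -4.27122223e-01,  2.79128460e-04]), 'ft_force': array([-0.66090541, -0.20870768, -0.12229812]), 'moment': array([-0.03031259, -0.01158952,  0.00471567]), 'width': 87.84897848763963} 18.700000000000003
```

View pics/top0.png

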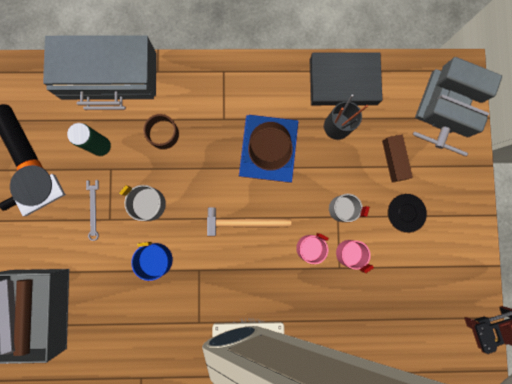

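View pics/side0.png

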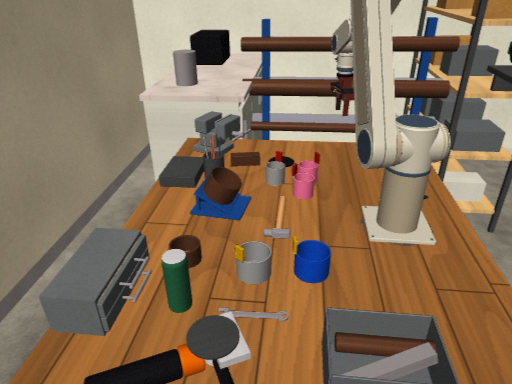

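The top view shows the medium pot (steel, yellow tab) at px (145,203) with its tab at (126,190). The small pot (steel, red tab) is at (346,208) with its tab at (365,211). The large pot mouth is at (270,146) in the blue cradle. The pink and blue look-alikes are below them. Next I'll measure.

```bash
cat > h.py <<'E'
from workcell import ctrl
import cv2,numpy as np
from scipy.spatial.transform import Rotation as Rn
from scipy.optimize import least_squares
def cam(n):
    c=ctrl.camera_info(n); return np.array(c["camera_matrix"]),c
def rays(n,px,obs=None):
    """origin, unit directions in world for pixels"""
    K,c=cam(n); px=np.atleast_2d(np.float64(px))
    d=np.c_[(px-K[:2,2])/K[0,0],np.ones(len(px))]
    if n=="wrist":
        th=np.linalg.norm(d[:,:2],axis=1)+1e-12
        d=np.c_[d[:,:2]/th[:,None]*np.sin(th)[:,None],np.cos(th)]
        H=np.array(c["hand_eye"]);R=Rn.from_rotvec(obs["orientation"]).as_matrix()
        return R@H[:3,3]+obs["ee_pos"],d@(R@H[:3,:3]).T
    R=np.array(c["R"]);return -R.T@np.array(c["t"]),d@R
def onplane(n,px,z,obs=None):
    o,d=rays(n,px,obs); return o+d*((z-o[2])/d[:,2])[:,None]
def proj(n,X,obs=None):
    K,c=cam(n);X=np.atleast_2d(X)
    if n=="wrist":
        H=np.array(c["hand_eye"]);R=Rn.from_rotvec(obs["orientation"]).as_matrix()
        T=(X-obs["ee_pos"])@R; p=(T-H[:3,3])@H[:3,:3]
        r=np.linalg.norm(p[:,:2],axis=1);th=np.arctan2(r,p[:,2])
        return p[:,:2]/r[:,None]*th[:,None]*K[0,0]+K[:2,2]
    p=X@np.array(c["R"]).T+np.array(c["t"]);return p[:,:2]/p[:,2:]*K[0,0]+K[:2,2]
def hsvmask(im,lo,hi): return cv2.inRange(cv2.cvtColor(im,cv2.COLOR_BGR2HSV),lo,hi)
def blobs(m,amin=15):
    n,l,s,c=cv2.connectedComponentsWithStats(m); return [(c[i].round(1).tolist(),int(s[i,4])) for i in range(1,n) if s[i,4]>=amin]
E
python3 - <<'E'
from h import *
im=cv2.imread("pics/top0.png")
for nm,lo,hi in(("yel",(18,150,120),(32,255,255)),("red",(0,200,100),(4,255,255)),("blue",(105,150,60),(118,255,255))):
    print(nm,blobs(hsvmask(im,lo,hi)))
print(onplane("top",[[145,203],[346,208]],80).round(),onplane("top",[[126,190],[365,211]],110).round(),onplane("top",[[270,146]],58+70).round())
c=[im[y-45:y+45,x-60:x+60] for x,y in((145,203),(346,208),(270,148))]
cv2.imwrite("pics/crop.png",np.vstack([np.hstack([cv2.resize(k,None,fx=3.3,fy=3.3,interpolation=2) for k in c[:2]]),np.hstack([cv2.resize(c[2],None,fx=3.3,fy=3.3,interpolation=2)]*2)]))
E
```

```text
yel [([123.1, 189.6], 46), ([142.3, 243.8], 44)]
red [([364.8, 210.8], 52), ([322.1, 236.3], 33), ([368.0, 268.5], 38)]
blue [([266.8, 150.7], 1418), ([151.5, 261.2], 1058)]
[[ 475.  301.   80.]
 [ 453. -293.   80.]] [[ 511.  348.  110.]
 [ 443. -340.  110.]] [[632. -67. 128.]]
```

View pics/crop.png

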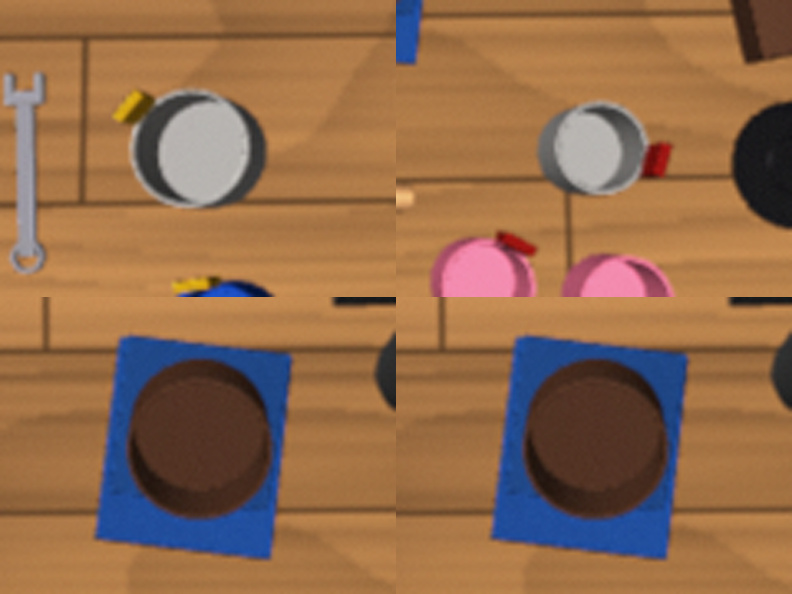

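```bash
cat >> h.py <<'E'
def go(xyz,ydeg=None):
    """shift (cm, tool axes) and spin (deg) to put TCP at xyz with tool y at world heading ydeg"""
    o=ctrl.get_obs();R=Rn.from_rotvec(o["orientation"]).as_matrix()
    s=R.T@(np.array(xyz)-o["ee_pos"])/10
    cur=np.degrees(np.arctan2(R[1,1],R[0,1]))
    sp=0 if ydeg is None else -((ydeg-cur+180)%360-180)
    print("shift",s.round(2).tolist(),"spin",round(sp,1),"cur heading",round(cur,1),"z axis",R[:,2].round(3),"pos",o["ee_pos"].round(1),"F",o["ft_force"].round(1),"w",round(o["width"],1),"t",round(o["t"],2))
def look(name):
    o=ctrl.get_obs();im=ctrl.get_image("wrist")[:,:,::-1].copy();cv2.imwrite(f"pics/{name}.png",im);return o,im
E
python3 - <<'E'
from h import *
go([168,-602,340]);go([510,345,300],52)
for p,h in(((143.2,202.8),80),((345.5,207.5),80),((123.1,189.6),118),((364.8,210.8),115)): print(onplane("top",p,h).round())
# large yaw from cradle corners in crop
P=np.array([[122,336-297],[290,354-297],[271,557-297],[96,540-297]])/3.3+[210,103]
for z in(0,40):
    W=onplane("top",P,z)[:,:2]; e=np.roll(W,-1,0)-W; print(W.round().tolist(),np.degrees(np.arctan2(e[:,1],e[:,0])).round(1),np.linalg.norm(e,axis=1).round())
E
```

```text
shift [-0.05, 0.03, -11.8] spin 0 cur heading -74.4 z axis [-0.     0.001 -1.   ] pos [ 168.3 -601.4  222. ] F [-0.7 -0.2 -0.1] w 87.8 t 0.1
shift [58.41, -81.94, -7.69] spin -126.4 cur heading -74.4 z axis [-0.     0.001 -1.   ] pos [ 168.3 -601.4  222. ] F [-0.7 -0.2 -0.1] w 87.8 t 0.1
[[475. 306.  80.]]
[[ 455. -291.   80.]]
[[511. 354. 118.]]
[[ 443. -338.  115.]]
[[761.0, -3.0], [742.0, -168.0], [542.0, -144.0], [560.0, 24.0]] [-96.7 173.4  83.8  -7.7] [166. 202. 170. 203.]
[[750.0, -3.0], [731.0, -162.0], [538.0, -139.0], [555.0, 24.0]] [-96.7 173.4  83.8  -7.7] [160. 195. 164. 196.]
```

```bash
python3 -m inch '[{"xyz":[0,0,-6],"spin":0},{"xyz":[0,0,-11],"spin":0},{"xyz":[4,-4,-11],"spin":-8},{"xyz":[8,-8,-11],"spin":-16},{"xyz":[12,-12,-11],"spin":-24},{"xyz":[15,-16,-11],"spin":-32},{"xyz":[18,-20,-11],"spin":-40},{"xyz":[21,-24,-11],"spin":-48},{"xyz":[24,-28,-11],"spin":-56},{"xyz":[27,-32,-11],"spin":-64},{"xyz":[30,-36,-11],"spin":-72},{"xyz":[33,-40,-11],"spin":-80},{"xyz":[36,-44,-11],"spin":-88},{"xyz":[39,-48,-11],"spin":-96},{"xyz":[42,-52,-11],"spin":-104},{"xyz":[45,-56,-11],"spin":-112},{"xyz":[48,-60,-11],"spin":-120},{"xyz":[51,-65,-11],"spin":-126},{"xyz":[54,-70,-11],"spin":-126},{"xyz":[57,-75,-10],"spin":-126}]' 0.5
python3 -c "
from h import *
go([510,345,260],52)"
```

```text
t: 2.1
ee_pos: [503.4, 232.9, 328.0]
orientation: [1.032, 2.967, 0.003]
ft_force: [0.8, -0.8, -0.4]
width: 44.0
shift [6.43, 9.19, 6.82] spin -0.3 cur heading 51.7 z axis [ 0.001  0.002 -1.   ] pos [503.4 232.9 328. ] F [ 0.8 -0.8 -0.4] w 44.0 t 2.1
```

```bash
python3 -m inch '[{"xyz":[3,4,3],"spin":0},{"xyz":[6.4,9.2,6.8],"spin":0},{"xyz":[6.4,9.2,6.8],"spin":0},{"xyz":[6.4,9.2,6.8],"spin":0},{"xyz":[6.4,9.2,6.8],"spin":0}]'
python3 -c "
from h import *
o,im=look('w1')
go([510,345,260],52)
m=hsvmask(im,(18,150,120),(32,255,255)); print(blobs(m))
cs=max(cv2.findContours(m,0,1)[0],key=cv2.contourArea);print(cv2.boxPoints(cv2.minAreaRect(cs)).round(1).tolist())
"
```

```text
t: 2.6
ee_pos: [509.7, 344.8, 259.3]
orientation: [-1.029, -2.967, 0.0]
ft_force: [0.2, 0.1, 1.0]
width: 43.8
shift [0.06, 0.04, 0.02] spin -0.3 cur heading 51.7 z axis [ 0.     0.001 -1.   ] pos [510.2 344.3 260.2] F [1.1 0.4 0.1] w 43.8 t 2.65
[([134.6, 104.6], 533), ([260.7, 180.0], 326), ([176.9, 277.6], 19), ([170.3, 292.7], 22), ([172.1, 307.5], 22), ([426.3, 326.9], 23), ([408.7, 327.7], 25), ([386.9, 329.8], 15), ([356.4, 333.4], 28), ([180.8, 340.7], 27), ([324.3, 341.1], 25), ([219.4, 341.6], 15), ([269.4, 347.1], 16)]
[[116.5999984741211, 112.4000015258789], [137.10000610351562, 85.80000305175781], [152.1999969482422, 97.5], [131.6999969482422, 124.0]]
```

View pics/w1.png

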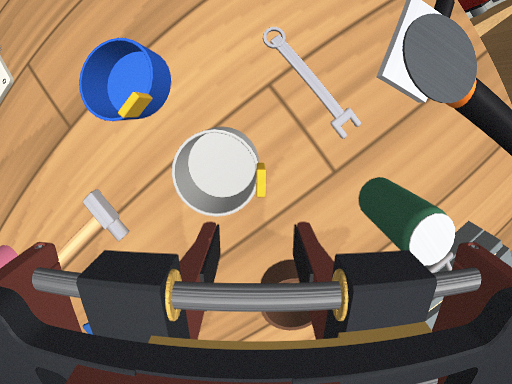

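The wrist view shows the medium pot rim centred near (216,172) and its yellow tab at (261,180), with the fingers at the bottom and the blue look-alike at upper left.

```bash
python3 -c "
from h import *
o=ctrl.get_obs();im=cv2.imread('pics/w1.png')
m=hsvmask(im,(18,120,80),(34,255,255))[150:210,245:280]; ys,xs=np.nonzero(m);print(xs.min()+245,xs.max()+245,ys.min()+150,ys.max()+150)
r=cv2.minAreaRect(np.c_[xs+245,ys+150].astype(np.float32));b=cv2.boxPoints(r);print(b.round(1).tolist())
W=onplane('wrist',b,125,o);print(W.round(1).tolist());W2=np.roll(W,-1,0)-W;print(np.degrees(np.arctan2(W2[:,1],W2[:,0])).round(1),np.linalg.norm(W2,axis=1).round(1))
print('tab c @125,115',onplane('wrist',r[0],125,o).round(1),onplane('wrist',r[0],115,o).round(1))
c=onplane('wrist',[[216,172],[173,172],[258,172],[216,130],[216,215]],80,o);print(c.round(1).tolist(),[np.linalg.norm(c[i]-c[i+1]).round(1) for i in(1,3)])
d=onplane('wrist',r[0],118,o)[0]-c[0];print('head',np.degrees(np.arctan2(d[1],d[0])),np.hypot(d[0],d[1]))
"
```

```text
256 266 163 197
[[256.0, 197.0], [256.0, 163.0], [266.0, 163.0], [266.0, 197.0]]
[[519.5, 336.6, 125.0], [491.5, 358.8, 125.0], [497.8, 366.7, 125.0], [526.0, 344.8, 125.0]]
[ 141.7   51.7  -37.9 -128.3] [35.7 10.1 35.7 10.4]
tab c @125,115 [[508.5 351.8 125. ]] [[510.4 350.6 115. ]]
[[476.4, 310.7, 80.0], [443.3, 269.8, 80.0], [507.2, 349.4, 80.0], [438.4, 342.2, 80.0], [517.2, 276.0, 80.0]] [np.float64(102.0), np.float64(103.0)]
head 50.30180558785089 52.338576958813746
```

```bash
python3 -c "
from h import *
go([510,351,86],51.5)"
```

```text
shift [0.42, 0.5, 17.42] spin 0.2 cur heading 51.7 z axis [ 0.     0.001 -1.   ] pos [510.2 344.3 260.2] F [1.1 0.4 0.1] w 43.8 t 2.65
```

```bash
python3 -m inch '[{"xyz":[0.42,0.5,4],"spin":0},{"xyz":[0.42,0.5,8],"spin":0},{"xyz":[0.42,0.5,12],"spin":0},{"xyz":[0.42,0.5,15],"spin":0},{"xyz":[0.42,0.5,16.5],"spin":0},{"xyz":[0.42,0.5,17.4],"spin":0},{"xyz":[0.42,0.5,17.4],"spin":0},{"xyz":[0.42,0.5,17.4],"spin":0}]' && python3 -m inch '[{"xyz":[0,0,0],"spin":0},{"xyz":[0,0,0],"spin":0},{"xyz":[0,0,0],"spin":0},{"xyz":[0,0,0],"spin":0},{"xyz":[0,0,0],"spin":0},{"xyz":[0,0,0],"spin":0}]' 1 && python3 -m inch '[{"xyz":[0,0,-1],"spin":0},{"xyz":[0,0,-3],"spin":0},{"xyz":[0,0,-6],"spin":0},{"xyz":[0,0,-10],"spin":0},{"xyz":[0,0,-14],"spin":0},{"xyz":[0,0,-18],"spin":0},{"xyz":[0,0,-21],"spin":0},{"xyz":[0,0,-23],"spin":0},{"xyz":[0,0,-23],"spin":0}]'
```

```text
t: 3.45
ee_pos: [511.1, 351.4, 87.8]
orientation: [1.031, 2.966, 0.004]
ft_force: [-0.3, -0.1, 1.0]
width: 43.7
t: 4.05
ee_pos: [510.5, 350.8, 88.1]
orientation: [1.032, 2.967, 0.002]
ft_force: [-2.9, -2.4, 5.9]
width: 10.0
t: 4.95
ee_pos: [511.4, 351.4, 321.6]
orientation: [1.03, 2.964, 0.01]
ft_force: [-0.6, 0.2, -4.2]
width: 9.7
```

```bash
cat >> h.py <<'E'
psi=np.radians(-6.8)
def Rlarge(p=psi): return Rn.from_euler('z',p).as_matrix()@Rn.from_euler('y',-0.5).as_matrix()
E
python3 - <<'E'
from h import *
rc=onplane("top",[270.5,149.2],128.2)[0]; R=Rlarge(); O=rc-80*R[:,2]; print("rim",rc.round(1),"origin",O.round(1),R.round(3).tolist())
out=[]
t=np.linspace(0,2*np.pi,60)
for n,c in(("top",(270,148)),("side",(221,190))):
    im=cv2.imread(f"pics/{n}0.png")
    s=5;x0,y0=c[0]-40,c[1]-45
    big=cv2.resize(im[y0:y0+90,x0:x0+80],None,fx=s,fy=s,interpolation=2)
    for z,r,col in((80,64,(0,255,0)),(80,60,(255,255,0)),(6,60,(0,255,255))):
        P=O+np.c_[r*np.cos(t),r*np.sin(t),0*t+z]@R.T
        p=(proj(n,P)-[x0,y0]+.5)*s
        cv2.polylines(big,[p.round().astype(int)],True,col,1)
    out.append(big)
cv2.imwrite("pics/lp.png",np.hstack(out))
E
```

```text
rim [622.6 -68.2 128.2] origin [660.6 -72.7  58. ] [[0.871, 0.118, -0.476], [-0.104, 0.993, 0.057], [0.479, 0.0, 0.878]]
```

View pics/lp.png

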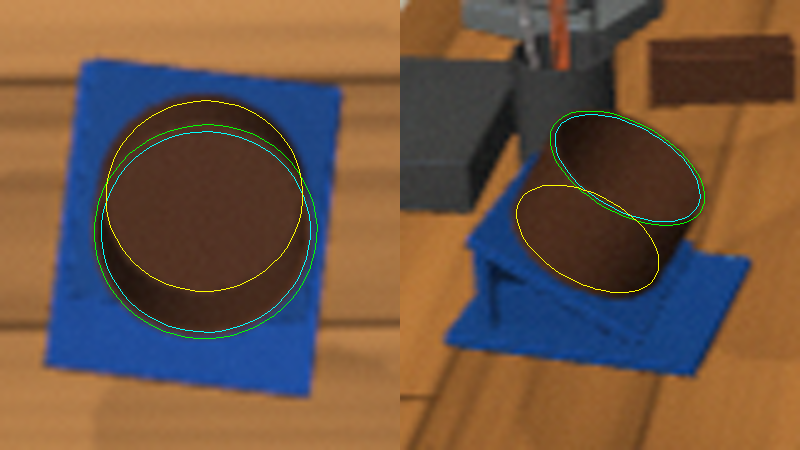

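```bash
cat >> h.py <<'E'
O=np.array([660.6,-71.2,58.]); UV=Rn.from_euler('z',psi).as_matrix()
def tcp(pos,th,tab,local=True,tz=88.0):
    """TCP for a pot whose underside centre is at pos (large-pot frame if local, else u,v,Z about O), leaning th; tab = y of tab in pot"""
    P=O+Rlarge()@np.array(pos) if local else np.r_[O[:2],0]+UV@np.array(pos)
    Rp=UV@Rn.from_euler('y',-th).as_matrix()
    return P+Rp@[0,tab,tz+18.7]-[0,0,18.7]
E
python3 - <<'E'
from h import *
A=tcp([-27,-30,188],0,54,False);print(A);go(A,83.2)
print(tcp([-27,-30,158],0,54,False)-A, tcp([27,-30,80],.5,54)-A)
E
```

```text
[636.63162652 -44.17192066 276.        ]
shift [-34.35, -23.29, 4.46] spin -31.5 cur heading 51.7 z axis [ 0.006  0.004 -1.   ] pos [511.4 351.4 321.6] F [-0.6  0.2 -4.2] w 9.7 t 4.95
[  0.   0. -30.] [-38.54098199   4.59573386 -59.91084615]
```

```bash
python3 -m inch '[{"xyz":[-1.5,-1,0],"spin":-2},{"xyz":[-3.5,-2.4,0],"spin":-4},{"xyz":[-6,-4,0],"spin":-6},{"xyz":[-8.5,-5.7,0],"spin":-8},{"xyz":[-11,-7.4,0],"spin":-10},{"xyz":[-13.5,-9.1,0],"spin":-12},{"xyz":[-16,-10.8,0],"spin":-14},{"xyz":[-18.5,-12.5,0],"spin":-16},{"xyz":[-21,-14.2,0],"spin":-18},{"xyz":[-23.5,-15.9,0],"spin":-20},{"xyz":[-26,-17.6,0],"spin":-23},{"xyz":[-28.5,-19.3,0],"spin":-26},{"xyz":[-31,-21,0],"spin":-29},{"xyz":[-33,-22.4,1],"spin":-31.5},{"xyz":[-34,-23,2],"spin":-31.5},{"xyz":[-34.35,-23.3,3],"spin":-31.5},{"xyz":[-34.35,-23.3,4],"spin":-31.5},{"xyz":[-34.35,-23.3,4.4],"spin":-31.5},{"xyz":[-34.35,-23.3,4.4],"spin":-31.5}]'
python3 - <<'E'
from h import *
go(tcp([-27,-30,158],0,54,False),83.2);go(tcp([27,-30,80],.5,54),83.2)
E
```

```text
t: 6.85
ee_pos: [635.9, -43.1, 275.5]
orientation: [0.186, 3.133, 0.008]
ft_force: [-0.3, 1.0, -3.7]
width: 10.1
shift [-0.08, -0.12, 2.95] spin 0.0 cur heading 83.2 z axis [ 0.004  0.005 -1.   ] pos [635.9 -43.1 275.5] F [-0.3  1.  -3.7] w 10.1 t 6.85
shift [3.81, -0.13, 5.93] spin 0.0 cur heading 83.2 z axis [ 0.004  0.005 -1.   ] pos [635.9 -43.1 275.5] F [-0.3  1.  -3.7] w 10.1 t 6.85
```

```bash
python3 -m inch '[{"xyz":[0,-0.1,1.5],"spin":0},{"xyz":[0,-0.1,2.6],"spin":0},{"xyz":[0,-0.1,3.0],"spin":0},{"xyz":[0.4,-0.1,3.2],"spin":0},{"xyz":[0.85,-0.1,3.45],"spin":0},{"xyz":[1.3,-0.1,3.7],"spin":0},{"xyz":[1.7,-0.1,4.0],"spin":0},{"xyz":[2.1,-0.1,4.3],"spin":0},{"xyz":[2.1,-0.1,4.3],"spin":0}]'
python3 - <<'E'
from h import *
cv2.imwrite("pics/s1.png",cv2.resize(ctrl.get_image("side")[90:260,120:320,::-1],None,fx=3,fy=3))
E
```

```text
t: 7.75
ee_pos: [615.5, -40.9, 234.2]
orientation: [0.185, 3.13, 0.009]
ft_force: [-3.8, 2.5, 9.0]
width: 10.0
```

View pics/s1.png

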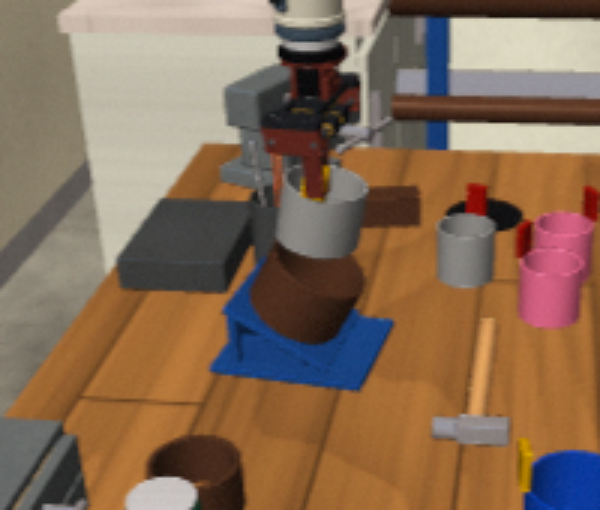

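The side view shows the pot pivoting in the pads, leaning toward the robot, with the far rim of the large pot under it. I'll continue.

```bash
python3 -m inch '[{"xyz":[0.4,0,0.3],"spin":0},{"xyz":[0.8,0,0.7],"spin":0},{"xyz":[1.2,0,1.1],"spin":0},{"xyz":[1.5,0,1.4],"spin":0},{"xyz":[1.8,0,1.75],"spin":0},{"xyz":[1.8,0,1.8],"spin":0}]'
python3 - <<'E'
from h import *
go(tcp([27,-30,80],.5,54),83.2)
o=ctrl.get_obs()
im=ctrl.get_image("side")[:,:,::-1].copy()
s=5;x0,y0=190,110
big=cv2.resize(im[y0:y0+110,x0:x0+90],None,fx=s,fy=s,interpolation=2)
t=np.linspace(0,2*np.pi,60)
for th,col in((.5,(0,255,0)),(.4,(0,0,255))):
    Rp=UV@Rn.from_euler('y',-th).as_matrix(); P0=o["ee_pos"]+[0,0,18.7]-Rp@[0,54,106.7]
    for z in(0,80): cv2.polylines(big,[((proj("side",P0+np.c_[53*np.cos(t),53*np.sin(t),0*t+z]@Rp.T)-[x0,y0]+.5)*s).astype(int)],True,col,1)
cv2.imwrite("pics/s2.png",big)
E
```

```text
t: 8.4
ee_pos: [597.0, -38.3, 216.9]
orientation: [0.185, 3.131, 0.009]
ft_force: [-7.1, 2.8, 11.0]
width: 9.7
shift [-0.13, -0.11, 0.08] spin 0.0 cur heading 83.2 z axis [ 0.006  0.005 -1.   ] pos [597.  -38.3 216.9] F [-7.1  2.8 11. ] w 9.7 t 8.4
```

View pics/s2.png

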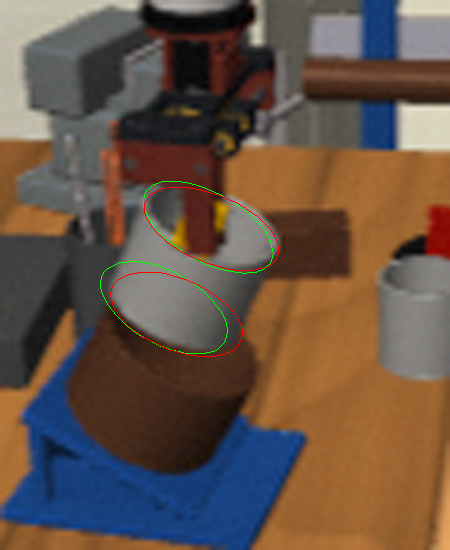

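The actual lean follows the red outline (about 0.4 rad), so I'll press a little further before moving over the mouth.

```bash
python3 -m inch '[{"xyz":[0.3,0,0.35],"spin":0},{"xyz":[0.6,0,0.7],"spin":0},{"xyz":[0.9,0,1.0],"spin":0},{"xyz":[1.1,0,1.2],"spin":0},{"xyz":[1.1,0,1.2],"spin":0}]'
python3 - <<'E'
from h import *
o=ctrl.get_obs()
# estimate lean from bottom plane touching the far rim point (local 62,0,80): solve th
from scipy.optimize import brentq
C=O+Rlarge()@[62,0,80]
def f(th):
    Rp=UV@Rn.from_euler('y',-th).as_matrix(); return (Rp.T@(C-(o["ee_pos"]+[0,0,18.7])))[2]+106.7
for d in(-2,0,2):
    g=lambda th:f(th)+d
    ths=np.linspace(.2,.8,13);print(d,[round(brentq(g,a,b),3) for a,b in zip(ths,ths[1:]) if g(a)*g(b)<0])
go(tcp([0,0,88],.5,54),83.2);go(tcp([0,0,70],.5,54),83.2);go(tcp([0,0,12],.5,54),83.2)
E
```

```text
t: 8.95
ee_pos: [587.8, -36.9, 207.1]
orientation: [0.184, 3.126, 0.008]
ft_force: [-1.3, 2.4, 11.8]
width: 10.3
-2 [0.517]
0 [0.562]
2 [0.612]
shift [1.69, 2.86, -0.3] spin 0.1 cur heading 83.3 z axis [ 0.01   0.004 -1.   ] pos [587.8 -36.9 207.1] F [-1.3  2.4 11.8] w 10.3 t 8.95
shift [0.84, 2.85, 1.28] spin 0.1 cur heading 83.3 z axis [ 0.01   0.004 -1.   ] pos [587.8 -36.9 207.1] F [-1.3  2.4 11.8] w 10.3 t 8.95
shift [-1.89, 2.81, 6.4] spin 0.1 cur heading 83.3 z axis [ 0.01   0.004 -1.   ] pos [587.8 -36.9 207.1] F [-1.3  2.4 11.8] w 10.3 t 8.95
```

```bash
python3 -m inch '[{"xyz":[0.3,0,-1],"spin":0},{"xyz":[0.8,1,-1.5],"spin":0},{"xyz":[1.3,2,-1.5],"spin":0},{"xyz":[1.7,2.8,-1.2],"spin":0},{"xyz":[1.7,2.85,-0.7],"spin":0},{"xyz":[1.7,2.85,-0.5],"spin":0},{"xyz":[1.7,2.85,-0.5],"spin":0}]'
cat > ov.py <<'E'
from h import *
import sys
name,tab,r=sys.argv[1],float(sys.argv[2]),float(sys.argv[3]); tz=float(sys.argv[4]) if len(sys.argv)>4 else 88
o=ctrl.get_obs();im=ctrl.get_image("side")[:,:,::-1].copy();o2,w=look(name+"w")
s=5;x0,y0=190,125
big=cv2.resize(im[y0:y0+110,x0:x0+75],None,fx=s,fy=s,interpolation=2)
t=np.linspace(0,2*np.pi,60)
for th,col in((.5,(0,255,0)),(.4,(0,0,255)),(.6,(255,255,0))):
    Rp=UV@Rn.from_euler('y',-th).as_matrix(); P0=o["ee_pos"]+[0,0,18.7]-Rp@[0,tab,tz+18.7]
    for z in(0,80): cv2.polylines(big,[((proj("side",P0+np.c_[r*np.cos(t),r*np.sin(t),0*t+z]@Rp.T)-[x0,y0]+.5)*s).astype(int)],True,col,1)
w=cv2.resize(w[60:320,130:382],None,fx=1.65,fy=1.65)
H=550;w=cv2.copyMakeBorder(w,0,H-w.shape[0],0,0,0)
cv2.imwrite(f"pics/{name}.png",np.hstack([big,w]))
E
python3 ov.py s3 54 53
```

```text
t: 9.65
ee_pos: [573.8, -6.6, 211.2]
orientation: [0.183, 3.128, 0.008]
ft_force: [0.1, 0.0, -3.8]
width: 9.8
```

View pics/s3.png

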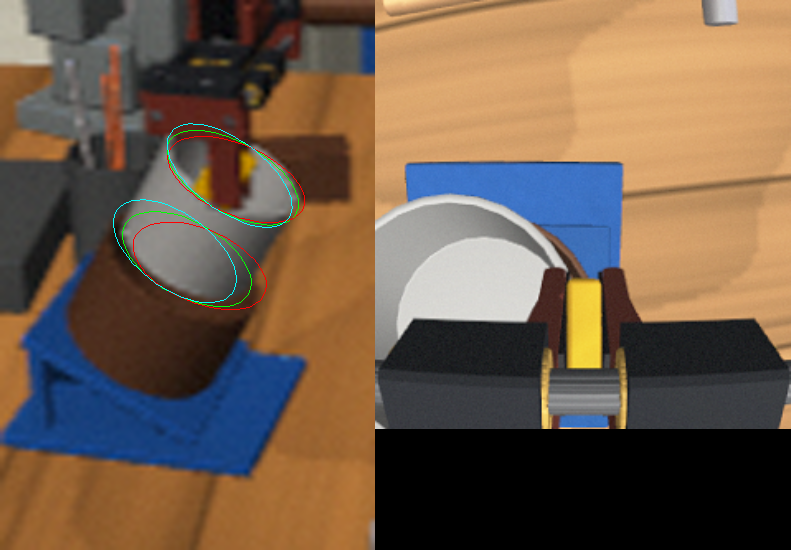

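The left panel shows the lean at about 0.5 (green outline), and the pot hangs without slumping just above the mouth. The wrist panel shows the tab firmly between the pads. I'll insert along the axis.

```bash
python3 -c "
from h import *
go(tcp([0,0,60],.5,54),83.2)"; python3 -m inch '[{"xyz":[-0.3,0,0.5],"spin":0},{"xyz":[-0.6,0,1],"spin":0},{"xyz":[-0.9,0,1.6],"spin":0},{"xyz":[-1.2,0,2.1],"spin":0},{"xyz":[-1.4,0,2.6],"spin":0},{"xyz":[-1.4,0,2.6],"spin":0}]';python3 -c "
from h import *
go(tcp([0,0,60],.5,54),83.2);go(tcp([0,0,30],.5,54),83.2);go(tcp([0,0,6],.5,54),83.2)"
```

```text
shift [-1.32, 0.01, 2.63] spin 0.1 cur heading 83.3 z axis [ 0.01   0.004 -1.   ] pos [574.2  -6.8 211.8] F [-0.   1.1 -4.4] w 9.9 t 9.75
t: 10.35
ee_pos: [588.2, -8.4, 184.9]
orientation: [0.184, 3.128, 0.008]
ft_force: [-0.0, -0.1, -3.8]
width: 10.3
shift [0.05, 0.02, -0.07] spin 0.1 cur heading 83.3 z axis [ 0.008  0.004 -1.   ] pos [588.2  -8.4 184.9] F [-0.  -0.1 -3.8] w 10.3 t 10.35
shift [-1.36, 0.0, 2.57] spin 0.1 cur heading 83.3 z axis [ 0.008  0.004 -1.   ] pos [588.2  -8.4 184.9] F [-0.  -0.1 -3.8] w 10.3 t 10.35
shift [-2.5, -0.01, 4.69] spin 0.1 cur heading 83.3 z axis [ 0.008  0.004 -1.   ] pos [588.2  -8.4 184.9] F [-0.  -0.1 -3.8] w 10.3 t 10.35
```

20 mm in with no contact. I'll continue.

```bash
python3 -m inch '[{"xyz":[-0.4,0,0.7],"spin":0},{"xyz":[-0.8,0,1.4],"spin":0},{"xyz":[-1.1,0,2.0],"spin":0},{"xyz":[-1.4,0,2.6],"spin":0},{"xyz":[-1.7,0,3.2],"spin":0},{"xyz":[-1.7,0,3.2],"spin":0}]' && python3 -m inch '[{"xyz":[-0.2,0,0.4],"spin":0},{"xyz":[-0.4,0,0.8],"spin":0},{"xyz":[-0.6,0,1.1],"spin":0},{"xyz":[-0.75,0,1.4],"spin":0},{"xyz":[-0.75,0,1.4],"spin":0}]';python3 -c "
from h import *
go(tcp([0,0,6],.5,54),83.2)"
```

```text
t: 10.95
ee_pos: [605.1, -10.3, 151.9]
orientation: [0.184, 3.13, 0.008]
ft_force: [0.2, 0.1, -3.8]
width: 10.1
t: 11.45
ee_pos: [612.7, -11.1, 137.6]
orientation: [0.184, 3.13, 0.008]
ft_force: [0.1, 0.2, -3.7]
width: 10.0
shift [-0.07, 0.0, -0.06] spin 0.1 cur heading 83.3 z axis [ 0.006  0.004 -1.   ] pos [612.7 -11.1 137.6] F [ 0.1  0.2 -3.7] w 10.0 t 11.45
```

```bash
python3 -m inch '[{"xyz":[-0.1,0,0.18],"spin":0},{"xyz":[-0.2,0,0.35],"spin":0},{"xyz":[-0.2,0,0.35],"spin":0}]'; python3 -m inch '[{"xyz":[-0.1,0,0.18],"spin":0},{"xyz":[-0.2,0,0.35],"spin":0},{"xyz":[-0.2,0,0.35],"spin":0}]';python3 -c "
from h import *
go(tcp([0,0,6],.5,54),83.2)"; python3 ov.py s4 54 53
```

```text
t: 11.75
ee_pos: [614.2, -10.4, 135.3]
orientation: [0.185, 3.131, 0.009]
ft_force: [-6.6, 4.2, 8.8]
width: 10.1
t: 12.05
ee_pos: [615.2, -10.2, 134.5]
orientation: [0.185, 3.133, 0.009]
ft_force: [-14.2, 2.9, 22.0]
width: 10.0
shift [0.17, -0.11, -0.37] spin 0.0 cur heading 83.2 z axis [ 0.004  0.006 -1.   ] pos [615.2 -10.2 134.5] F [-14.2   2.9  22. ] w 10.0 t 12.05
```

View pics/s4.png

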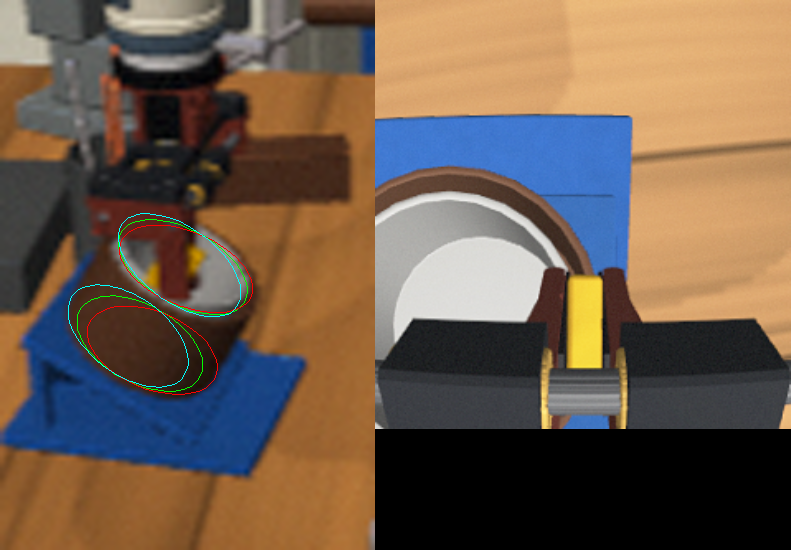

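There are 26 N along the axis direction and the medium rim sits evenly inside the large rim, so it's on the floor. I'll relax slightly and release.

```bash
python3 -m inch '[{"xyz":[0.1,0,-0.2],"spin":0},{"xyz":[0.15,0.1,-0.25],"spin":0}]'; python3 -m inch '[{"xyz":[0,0,0],"spin":0},{"xyz":[0,0,0],"spin":0},{"xyz":[0,0,0],"spin":0},{"xyz":[0,0,0],"spin":0},{"xyz":[0,0,0],"spin":0}]' 0.5 ; python3 -m inch '[{"xyz":[0,0,-1.5],"spin":0},{"xyz":[0,0,-4],"spin":0},{"xyz":[0,0,-8],"spin":0},{"xyz":[0,0,-12],"spin":0},{"xyz":[4,0,-16],"spin":0},{"xyz":[7,0,-18],"spin":0},{"xyz":[7,0,-18],"spin":0},{"xyz":[7,0,-18],"spin":0}]'; python3 - <<'E'
from h import *
o,im=look("w2"); t=np.linspace(0,2*np.pi,60);big=cv2.resize(im,(768,576),interpolation=2)
for d in(0,4.):
    P=O+np.c_[53*np.cos(t)-d,53*np.sin(t),0*t+86]@Rlarge().T
    cv2.polylines(big,[((proj("wrist",P,o)+.5)*1.5).astype(int)],True,(0,255,0) if d else (255,255,0),1)
P=O+np.c_[64*np.cos(t),64*np.sin(t),0*t+80]@Rlarge().T
cv2.polylines(big,[((proj("wrist",P,o)+.5)*1.5).astype(int)],True,(0,0,255),1)
cv2.imwrite("pics/w2o.png",big)
go([448,-300,300],-100)
E
```

```text
t: 12.35
ee_pos: [614.2, -9.1, 137.9]
orientation: [0.185, 3.131, 0.009]
ft_force: [0.2, -0.5, -3.0]
width: 10.0
t: 12.85
ee_pos: [614.3, -9.1, 137.8]
orientation: [0.185, 3.131, 0.009]
ft_force: [0.6, -0.5, -0.8]
width: 43.1
t: 13.65
ee_pos: [544.0, -1.9, 319.3]
orientation: [0.185, 3.127, 0.009]
ft_force: [0.7, -0.1, -0.5]
width: 43.7
shift [6.04, -30.74, 1.58] spin -176.8 cur heading 83.2 z axis [ 0.007  0.005 -1.   ] pos [544.1  -2.  318.1] F [-0.  -0.8 -0. ] w 44.2 t 13.7
```

View pics/w2o.png

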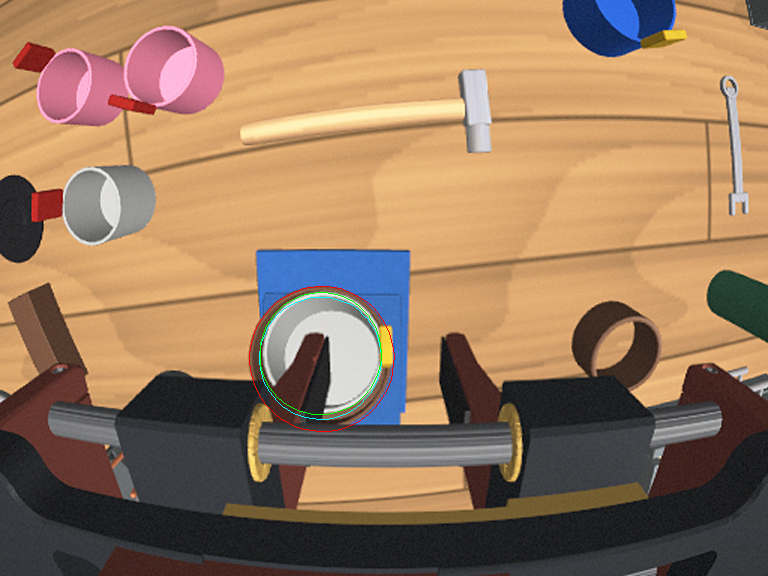

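The wrist view shows the medium pot home: the predicted seated-rim outline coincides, and the tab is on the +y side. Now the small pot, with the jaws keeping almost the same heading.

```bash
python3 -m inch '[{"xyz":[1,-4,0],"spin":0},{"xyz":[2,-8,0],"spin":0},{"xyz":[3,-12,0],"spin":1},{"xyz":[4,-16,0],"spin":2},{"xyz":[5,-20,0],"spin":3},{"xyz":[6,-24,0],"spin":3},{"xyz":[6,-28,2],"spin":3},{"xyz":[6,-32,4],"spin":3},{"xyz":[6,-33,5],"spin":3},{"xyz":[6,-33,5],"spin":3},{"xyz":[6,-33,5],"spin":3}]';python3 - <<'E'
from h import *
o,im=look("w3");go([443,-336,260],80)
m=hsvmask(im,(0,150,70),(5,255,255))
for c in cv2.findContours(m,0,1)[0]:
    if cv2.contourArea(c)<60:continue
    r=cv2.minAreaRect(c);b=cv2.boxPoints(r);W=onplane('wrist',b,125,o);e=np.roll(W,-1,0)-W
    print("red",cv2.contourArea(c),np.round(r[0],1),b.round().tolist(),onplane('wrist',r[0],125,o).round(1),onplane('wrist',r[0],110,o).round(1),np.degrees(np.arctan2(e[:,1],e[:,0])).round(1),np.linalg.norm(e,axis=1).round(1))
cv2.imwrite("pics/w3b.png",cv2.resize(im,(768,576),interpolation=2))
E
```

```text
t: 14.8
ee_pos: [446.2, -321.6, 265.0]
orientation: [0.267, 3.125, 0.012]
ft_force: [-0.3, 0.6, 0.4]
width: 43.9
shift [0.11, -1.51, 0.56] spin 0.3 cur heading 80.3 z axis [ 0.007  0.006 -1.   ] pos [ 446.6 -321.4  265.7] F [ 0.1 -0.4  0. ] w 43.6 t 14.85
red 248.5 [236.2 179.3] [[230.0, 195.0], [234.0, 162.0], [243.0, 163.0], [239.0, 197.0]] [[ 437.9 -340.3  125. ]] [[ 441.1 -341.8  110. ]] [ 162.2   72.7  -17.4 -107.3] [35.9  9.2 35.9  9.4]
red 342.0 [339.4  98.1] [[321.0, 98.0], [326.0, 86.0], [358.0, 98.0], [353.0, 111.0]] [[ 371.1 -221.3  125. ]] [[ 371.  -216.8  110. ]] [ 149.1   62.5  -31.1 -118. ] [13.9 36.7 14.2 36.7]
red 459.5 [211.4  33.9] [[195.0, 36.0], [216.0, 18.0], [228.0, 31.0], [206.0, 50.0]] [[ 284.4 -338.6  125. ]] [[ 280. -340.  110.]] [ 121.5   27.7  -58.5 -151.6] [29.4 19.9 29.2 19.9]
```

View pics/w3b.png

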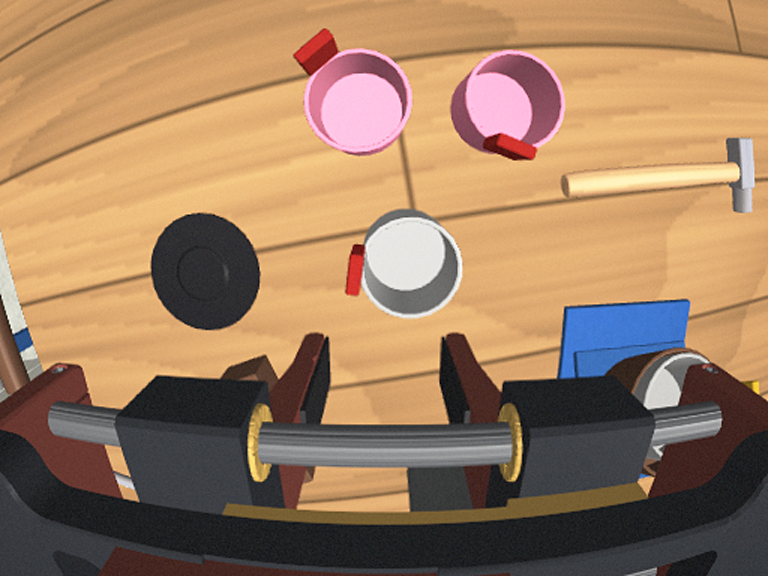

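Small pot rim is centred near (275,178) (native px), with its red tab at (236,179). The pink look-alikes are well clear above it.

```bash
python3 - <<'E'
from h import *
o=ctrl.get_obs()
c=onplane("wrist",np.array([[412,267],[362,267],[462,267],[412,217],[412,318]])/1.5-.2,80,o);print(c[0].round(1),[np.linalg.norm(c[i]-c[i+1]).round(1) for i in(1,3)])
for z in(110,115,120):
    d=onplane("wrist",[236.2,179.3],z,o)[0]-c[0];print(z,(d+c[0]).round(1),np.degrees(np.arctan2(d[1],d[0])).round(1),np.hypot(*d[:2]).round(1))
a=np.radians(-106);print(c[0][:2]+43*np.array([np.cos(a),np.sin(a)]))
go([441,-340.5,87],74)
E
```

```text
[ 454.1 -299.3   80. ] [np.float64(80.3), np.float64(83.0)]
110 [ 441.7 -341.8  110. ] -106.3 44.2
115 [ 440.6 -341.3  115. ] -107.8 44.1
120 [ 439.6 -340.8  120. ] -109.4 43.9
[ 442.2801702 -340.6703807]
shift [0.33, -2.11, 17.85] spin 6.3 cur heading 80.3 z axis [ 0.007  0.006 -1.   ] pos [ 446.6 -321.4  265.7] F [ 0.1 -0.4  0. ] w 43.6 t 14.85
```

```bash
python3 -m inch '[{"xyz":[0.33,-2.1,4],"spin":4},{"xyz":[0.33,-2.1,8],"spin":7},{"xyz":[0.33,-2.1,12],"spin":7},{"xyz":[0.33,-2.1,15],"spin":7},{"xyz":[0.33,-2.1,17],"spin":7},{"xyz":[0.33,-2.1,17.9],"spin":7},{"xyz":[0.33,-2.1,17.9],"spin":7},{"xyz":[0.33,-2.1,17.9],"spin":7}]' && python3 -m inch '[{"xyz":[0,0,0],"spin":0},{"xyz":[0,0,0],"spin":0},{"xyz":[0,0,0],"spin":0},{"xyz":[0,0,0],"spin":0},{"xyz":[0,0,0],"spin":0},{"xyz":[0,0,0],"spin":0}]' 1 && python3 -m inch '[{"xyz":[0,0,-1],"spin":0},{"xyz":[0,0,-3],"spin":0},{"xyz":[0,0,-6],"spin":0},{"xyz":[0,0,-10],"spin":0},{"xyz":[0,0,-14],"spin":0},{"xyz":[0,0,-18],"spin":0},{"xyz":[0,0,-21],"spin":0},{"xyz":[0,0,-22],"spin":0},{"xyz":[0,0,-22],"spin":0}]'
```

```text
t: 15.65
ee_pos: [442.1, -340.5, 87.8]
orientation: [0.454, 3.101, 0.01]
ft_force: [-0.2, 0.0, 0.4]
width: 44.0
t: 16.25
ee_pos: [442.2, -340.7, 88.0]
orientation: [0.454, 3.101, 0.009]
ft_force: [0.0, -0.4, 1.2]
width: 9.7
t: 17.15
ee_pos: [440.5, -341.9, 309.1]
orientation: [0.454, 3.099, 0.007]
ft_force: [0.7, 0.3, -3.4]
width: 10.0
```

```bash
python3 -c "
from h import *
go(tcp([-36,2,187],0,-43,False),83.2)
go(tcp([49-32,2,86],.5,-43),83.2)"
```

```text
shift [-10.44, 27.57, 3.66] spin -9.9 cur heading 73.3 z axis [ 0.01   0.003 -1.   ] pos [ 440.5 -341.9  309.1] F [ 0.7  0.3 -3.4] w 10.0 t 17.15
shift [-6.3, 26.83, 9.47] spin -9.9 cur heading 73.3 z axis [ 0.01   0.003 -1.   ] pos [ 440.5 -341.9  309.1] F [ 0.7  0.3 -3.4] w 10.0 t 17.15
```

```bash
python3 -m inch '[{"xyz":[-0.5,1.2,0],"spin":-1},{"xyz":[-1.3,3.4,0],"spin":-2},{"xyz":[-2.2,6,0],"spin":-3},{"xyz":[-3.2,8.6,0],"spin":-4},{"xyz":[-4.2,11.2,0],"spin":-5},{"xyz":[-5.2,13.8,0],"spin":-6},{"xyz":[-6.2,16.4,0],"spin":-7},{"xyz":[-7.2,19,0],"spin":-8},{"xyz":[-8.2,21.6,0],"spin":-9},{"xyz":[-9.2,24.2,0],"spin":-9.9},{"xyz":[-10,26.4,0.5],"spin":-9.9},{"xyz":[-10.4,27.3,1.5],"spin":-9.9},{"xyz":[-10.4,27.6,2.5],"spin":-9.9},{"xyz":[-10.4,27.6,3.3],"spin":-9.9},{"xyz":[-10.4,27.6,3.6],"spin":-9.9},{"xyz":[-10.4,27.6,3.6],"spin":-9.9}]'; python3 -c "
from h import *
go(tcp([-36,2,157],0,-43,False),83.2)
go(tcp([49-32,2,86],.5,-43),83.2)"
```

```text
t: 18.75
ee_pos: [618.8, -108.0, 274.8]
orientation: [0.187, 3.127, 0.006]
ft_force: [0.5, -0.3, -3.2]
width: 9.9
shift [-0.09, 0.04, 2.98] spin -0.0 cur heading 83.2 z axis [ 0.009  0.003 -1.   ] pos [ 618.8 -108.   274.8] F [ 0.5 -0.3 -3.2] w 9.9 t 18.75
shift [4.08, 0.02, 5.79] spin -0.0 cur heading 83.2 z axis [ 0.009  0.003 -1.   ] pos [ 618.8 -108.   274.8] F [ 0.5 -0.3 -3.2] w 9.9 t 18.75
```

```bash
python3 -m inch '[{"xyz":[-0.1,0,1.5],"spin":0},{"xyz":[-0.1,0,2.6],"spin":0},{"xyz":[-0.1,0,3.0],"spin":0},{"xyz":[0.3,0,3.2],"spin":0},{"xyz":[0.75,0,3.45],"spin":0},{"xyz":[1.2,0,3.7],"spin":0},{"xyz":[1.6,0,4.0],"spin":0},{"xyz":[2.1,0,4.3],"spin":0},{"xyz":[2.1,0,4.3],"spin":0}]'; cat > lean.py <<'E'
from h import *
from scipy.optimize import brentq
o=ctrl.get_obs();C=O+Rlarge()@[49,0,86]
def f(th,d):
    Rp=UV@Rn.from_euler('y',-th).as_matrix(); return (Rp.T@(C-(o["ee_pos"]+[0,0,18.7])))[2]+106.7+d
ths=np.linspace(-.1,.9,41)
for d in(-2,0,2): print(d,[round(brentq(f,a,b,args=(d,)),3) for a,b in zip(ths,ths[1:]) if f(a,d)*f(b,d)<0])
E
python3 lean.py
```

```text
t: 19.65
ee_pos: [598.3, -105.8, 233.1]
orientation: [0.187, 3.126, 0.005]
ft_force: [-4.0, -2.6, 8.3]
width: 9.7
-2 [0.197]
0 [0.251, 0.871]
2 [0.316, 0.805]
```

```bash
python3 -m inch '[{"xyz":[0.4,0,0.3],"spin":0},{"xyz":[0.8,0,0.7],"spin":0},{"xyz":[1.2,0,1.1],"spin":0},{"xyz":[1.5,0,1.4],"spin":0},{"xyz":[1.8,0,1.75],"spin":0},{"xyz":[2.1,0,2.1],"spin":0},{"xyz":[2.4,0,2.4],"spin":0},{"xyz":[2.4,0,2.4],"spin":0}]';python3 lean.py; python3 -c "
from h import *
go(tcp([-2,0,96],.5,-43),83.2)"
```

```text
t: 20.45
ee_pos: [573.6, -102.9, 209.5]
orientation: [0.187, 3.126, 0.004]
ft_force: [-5.3, -0.0, 7.1]
width: 9.8
-2 [0.546]
0 [0.609]
2 [0.692]
shift [1.63, -0.12, -0.69] spin -0.0 cur heading 83.2 z axis [ 0.01   0.002 -1.   ] pos [ 573.6 -102.9  209.5] F [-5.3 -0.   7.1] w 9.8 t 20.45
```

I've viewed 11 pictures, so I'll keep the last one. I'll lift clear and measure the lean numerically from the side silhouette line.

```bash
python3 -m inch '[{"xyz":[0.3,0,-0.7],"spin":0},{"xyz":[0.8,0,-1.2],"spin":0},{"xyz":[1.3,-0.1,-1.2],"spin":0},{"xyz":[1.6,-0.1,-1.0],"spin":0},{"xyz":[1.6,-0.1,-0.9],"spin":0},{"xyz":[1.6,-0.1,-0.9],"spin":0}]'
python3 - <<'E'
from h import *
o=ctrl.get_obs();im=ctrl.get_image("side")[:,:,::-1].copy();cv2.imwrite("pics/s5.png",im)
go(tcp([-2,0,96],.5,-43),83.2)
G=o["ee_pos"]+[0,0,18.7]
def ln(th):
    Rp=UV@Rn.from_euler('y',-th).as_matrix();P=G+Rp@[0,43,-106.7]
    a=[P+Rp@[42*np.cos(t),42*np.sin(t),z] for z in(15,65) for t in np.linspace(0,6.28,90)]
    p=proj("side",a); return p[p[:90,0].argmax()],p[90+p[90:,0].argmax()]
for th in(.4,.5,.6): print(th,[q.round(1).tolist() for q in ln(th)])
hsv=cv2.cvtColor(im,cv2.COLOR_BGR2HSV)
b,t=ln(.5)
for y in range(int(t[1]),int(b[1])+1,3):
    x=int(t[0]+(b[0]-t[0])*(y-t[1])/(b[1]-t[1]))
    print(y,x-10,hsv[y,x-10:x+10,1].tolist())
E
```

```text
t: 21.05
ee_pos: [557.3, -102.0, 217.9]
orientation: [0.187, 3.127, 0.005]
ft_force: [-0.4, -0.7, -3.8]
width: 10.0
shift [0.02, -0.02, 0.18] spin -0.0 cur heading 83.2 z axis [ 0.009  0.002 -1.   ] pos [ 557.5 -102.   218. ] F [-0.4  0.4 -2.3] w 9.8 t 21.1
0.4 [[242.7, 176.4], [247.4, 165.7]]
0.5 [[240.1, 175.6], [246.0, 165.6]]
0.6 [[237.5, 175.1], [244.5, 165.7]]
165 236 [12, 13, 11, 17, 10, 11, 9, 7, 19, 16, 93, 165, 155, 166, 171, 169, 172, 163, 177, 173]
168 234 [10, 6, 13, 17, 13, 11, 15, 3, 8, 13, 93, 160, 171, 175, 169, 176, 181, 170, 175, 172]
171 232 [14, 13, 9, 10, 8, 8, 9, 10, 14, 13, 46, 150, 175, 174, 180, 177, 173, 177, 178, 175]
174 231 [13, 16, 16, 13, 14, 9, 13, 21, 12, 9, 120, 167, 179, 178, 175, 177, 179, 176, 177, 175]
```

The silhouette line matches lean 0.50 (slope −0.59, predicted −0.59). I'll insert.

```bash
python3 -m inch '[{"xyz":[-0.3,0,0.6],"spin":0},{"xyz":[-0.7,0,1.3],"spin":0},{"xyz":[-1.0,0,1.9],"spin":0},{"xyz":[-1.3,0,2.5],"spin":0},{"xyz":[-1.6,0,3.0],"spin":0},{"xyz":[-1.6,0,3.0],"spin":0}]';python3 -c "
from h import *
go(tcp([-2,0,36],.5,-43),83.2);go(tcp([-2,0,12],.5,-43),83.2)"
```

```text
t: 21.7
ee_pos: [573.6, -103.8, 187.1]
orientation: [0.187, 3.128, 0.005]
ft_force: [-0.5, 0.4, -3.4]
width: 9.8
shift [-1.22, -0.04, 2.36] spin -0.0 cur heading 83.2 z axis [ 0.008  0.003 -1.   ] pos [ 573.6 -103.8  187.1] F [-0.5  0.4 -3.4] w 9.8 t 21.7
shift [-2.35, -0.05, 4.48] spin -0.0 cur heading 83.2 z axis [ 0.008  0.003 -1.   ] pos [ 573.6 -103.8  187.1] F [-0.5  0.4 -3.4] w 9.8 t 21.7
```

```bash
python3 -m inch '[{"xyz":[-0.3,0,0.6],"spin":0},{"xyz":[-0.6,0,1.2],"spin":0},{"xyz":[-0.9,0,1.8],"spin":0},{"xyz":[-1.2,0,2.35],"spin":0},{"xyz":[-1.2,0,2.35],"spin":0}]' && python3 -m inch '[{"xyz":[-0.25,0,0.5],"spin":0},{"xyz":[-0.5,0,1.0],"spin":0},{"xyz":[-0.75,0,1.5],"spin":0},{"xyz":[-1.0,0,1.9],"spin":0},{"xyz":[-1.0,0,1.9],"spin":0}]';python3 -c "
from h import *
go(tcp([-2,0,12],.5,-43),83.2)"
```

```text
t: 22.2
ee_pos: [585.6, -105.1, 162.7]
orientation: [0.187, 3.129, 0.005]
ft_force: [0.5, 0.3, -2.5]
width: 9.8
t: 22.7
ee_pos: [595.6, -106.2, 143.0]
orientation: [0.187, 3.13, 0.005]
ft_force: [-0.2, -0.3, -2.7]
width: 9.6
shift [-0.17, -0.06, 0.05] spin -0.0 cur heading 83.2 z axis [ 0.006  0.003 -1.   ] pos [ 595.6 -106.2  143. ] F [-0.2 -0.3 -2.7] w 9.6 t 22.7
```

```bash
python3 -m inch '[{"xyz":[-0.1,0,0.18],"spin":0},{"xyz":[-0.2,0,0.35],"spin":0},{"xyz":[-0.2,0,0.35],"spin":0}]'; python3 -m inch '[{"xyz":[-0.1,0,0.18],"spin":0},{"xyz":[-0.2,0,0.35],"spin":0},{"xyz":[-0.2,0,0.35],"spin":0}]';python3 -c "
from h import *
go(tcp([-2,0,12],.5,-43),83.2)"
```

```text
t: 23.0
ee_pos: [597.6, -106.4, 139.4]
orientation: [0.187, 3.13, 0.005]
ft_force: [-0.6, 0.5, -2.3]
width: 10.3
t: 23.3
ee_pos: [598.0, -106.6, 137.3]
orientation: [0.187, 3.134, 0.006]
ft_force: [-11.7, 0.6, 13.7]
width: 10.0
shift [0.07, -0.04, -0.52] spin -0.0 cur heading 83.2 z axis [ 0.003  0.003 -1.   ] pos [ 598.  -106.6  137.3] F [-11.7   0.6  13.7] w 10.0 t 23.3
```

```bash
python3 -m inch '[{"xyz":[0.1,0,0.15],"spin":0},{"xyz":[0.1,0,0.3],"spin":0},{"xyz":[0.1,0,0.3],"spin":0}]';python3 -c "
from h import *
go(tcp([-2,0,12],.5,-43),83.2)"; python3 ov.py s6 -43 42
```

```text
t: 23.6
ee_pos: [596.9, -106.5, 136.3]
orientation: [0.187, 3.133, 0.006]
ft_force: [-8.4, 0.3, 15.1]
width: 9.9
shift [-0.04, -0.04, -0.62] spin -0.0 cur heading 83.2 z axis [ 0.003  0.003 -1.   ] pos [ 596.9 -106.5  136.3] F [-8.4  0.3 15.1] w 9.9 t 23.6
```

View pics/s6.png

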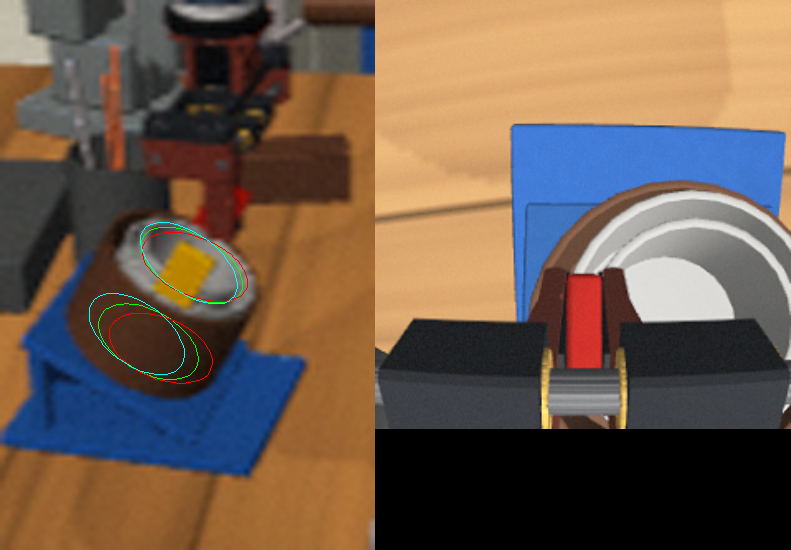

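The small pot is nested inside the medium one with its tab opposite. The reaction is now along the axis (about 20 N), so it's on the floor. I'll release and retreat, then check numerically.

```bash
python3 -m inch '[{"xyz":[0.1,0,-0.15],"spin":0},{"xyz":[0.1,0,-0.2],"spin":0}]'; python3 -m inch '[{"xyz":[0,0,0],"spin":0},{"xyz":[0,0,0],"spin":0},{"xyz":[0,0,0],"spin":0},{"xyz":[0,0,0],"spin":0},{"xyz":[0,0,0],"spin":0}]' 0.5 ; python3 -m inch '[{"xyz":[0,0,-1.5],"spin":0},{"xyz":[0,0,-4],"spin":0},{"xyz":[0,0,-8],"spin":0},{"xyz":[0,0,-12],"spin":0},{"xyz":[4,0,-16],"spin":0},{"xyz":[8,4,-18],"spin":0},{"xyz":[10,6,-18],"spin":0},{"xyz":[10,6,-18],"spin":0}]'; python3 - <<'E'
from h import *
o,im=look("w7")
R=Rlarge()
for nm,lo,hi,L in(("red",(0,150,70),(5,255,255),(0,-43,122)),("yel",(18,120,80),(34,255,255),(0,54,117))):
    print(nm,"expect",proj("wrist",O+R@np.array([[L[0]+d,L[1],L[2]] for d in(-12,0,12)])@np.eye(3) if 0 else O+np.array([[L[0]+d,L[1],L[2]-8] for d in(-6,0)])@R.T,o).round(1).tolist(),blobs(hsvmask(im,lo,hi),60))
# tab top-face centres (z=125 in pot): rays of blob vs local plane
for nm,z in(("red",12+115),("yel",6+115)):
    lo,hi=((0,150,70),(5,255,255)) if nm=="red" else((18,120,80),(34,255,255))
    for b,a in blobs(hsvmask(im,lo,hi),60):
        e,d=rays("wrist",b,o); e=R.T@(e-O); d=R.T@d[0]
        print(nm,a,"local at z",z,(e+d*(z-e[2])/d[2]).round(1))
np.save("o7.npy",np.r_[o["ee_pos"],o["orientation"]])
E
```

```text
t: 23.9
ee_pos: [596.1, -106.5, 138.6]
orientation: [0.187, 3.132, 0.005]
ft_force: [0.1, -0.2, -2.3]
width: 10.0
t: 24.4
ee_pos: [596.2, -106.4, 138.6]
orientation: [0.187, 3.132, 0.005]
ft_force: [-0.2, -0.4, -0.7]
width: 43.2
t: 25.2
ee_pos: [501.0, -33.2, 321.1]
orientation: [0.184, 3.13, 0.006]
ft_force: [-0.5, -0.8, 0.5]
width: 43.6
red expect [[206.2, 259.2], [206.1, 264.0]] [([37.8, 56.8], 363), ([110.5, 94.1], 241)]
yel expect [[283.5, 259.6], [283.5, 264.3]] [([461.7, 55.5], 207), ([285.7, 259.3], 265), ([171.3, 294.6], 478), ([341.3, 294.7], 458), ([303.1, 339.3], 2669)]
red 363 local at z 127 [-362.  -407.5  127. ]
red 241 local at z 127 [-244.4 -204.5  127. ]
yel 207 local at z 121 [-365.   419.7  121. ]
yel 265 local at z 121 [ -6.3  55.5 121. ]
yel 478 local at z 121 [ 40.2 -86.  121. ]
yel 458 local at z 121 [ 40.6 125.5 121. ]
yel 2669 local at z 121 [ 95.4  77.2 121. ]
```

```bash
python3 -m inch '[{"xyz":[1,2,-2],"spin":0},{"xyz":[1,6,-4],"spin":0},{"xyz":[1,10,-4],"spin":0},{"xyz":[1,12,-4],"spin":0},{"xyz":[1,12,-4],"spin":0},{"xyz":[1,12,-4],"spin":0}]'; python3 - <<'E'
from h import *
o,im=look("w8");R=Rlarge();top=ctrl.get_image("top")[:,:,::-1].copy();cv2.imwrite("pics/top8.png",top)
def locl(n,px,z):
    e,d=rays(n,px,o); e=R.T@(e-O); d=d@R
    return (e+d*((z-e[2])/d[:,2])[:,None]).round(1)
for n,I in(("wrist",im),("top",top)):
    for nm,z,lo,hi in(("red",127,(0,150,70),(5,255,255)),("yel",121,(18,120,80),(34,255,255))):
        for b,a in blobs(hsvmask(I,lo,hi),12):
            L=locl(n,b,z)[0]
            if abs(L[0])<70 and abs(L[1])<90: print(n,nm,a,b,L)
    print(n,"predicted red,yel px",proj(n,O+np.array([[0,-43,115],[0,54,109]])@R.T,o).round(1).tolist())
E
```

```text
t: 25.85
ee_pos: [506.7, 85.4, 360.9]
orientation: [0.182, 3.13, 0.004]
ft_force: [-0.2, -0.3, 0.0]
width: 44.0
wrist red 266 [131.7, 243.5] [-11.9 -37.9 127. ]
wrist yel 17 [193.3, 241.0] [-18.9  51.6 121. ]
wrist yel 478 [171.3, 294.5] [ 56.8  21.3 121. ]
wrist predicted red,yel px [[131.5, 252.0], [196.4, 254.9]]
top red 47 [284.3, 157.5] [ -4.9 -40.1 127. ]
top yel 48 [249.5, 152.0] [ -1.8  57.4 121. ]
top predicted red,yel px [[285.4, 154.6], [250.9, 150.2]]
```

```bash
python3 - <<'E'
from h import *
R=Rlarge();o8=ctrl.get_obs();a=np.load("o7.npy");o7={"ee_pos":a[:3],"orientation":a[3:]}
def tri(L):
    A=np.zeros((3,3));b=np.zeros(3);M=[]
    for e,d in L: P=np.eye(3)-np.outer(d[0],d[0]);A+=P;b+=P@e;M.append((P,e))
    X=np.linalg.solve(A,b);return (R.T@(X-O)).round(1),[np.linalg.norm(P@(X-e)).round(1) for P,e in M]
side=ctrl.get_image("side")[:,:,::-1].copy();cv2.imwrite("pics/side8.png",side)
for nm,lo,hi,p in(("red",(0,150,70),(5,255,255),[-4,-43,115]),("yel",(18,120,80),(34,255,255),[-4,54,109])):
    q=proj("side",O+R@np.array(p))[0];bl=[b for b in blobs(hsvmask(side,lo,hi),10) if np.hypot(*(b[0]-q))<15]
    print(nm,"side pred",q.round(1),bl)
    top={"red":[284.3,157.5],"yel":[249.5,152.0]}[nm]
    w=("wrist",[131.7,243.5],o8) if nm=="red" else("wrist",[285.7,259.3],o7)
    print(" top+wrist",tri([rays("top",top),rays(*w)]))
    if bl: print(" top+side",tri([rays("top",top),rays("side",bl[0][0])]))
E
```

```text
red side pred [234.1 166.7] [([235.3, 166.5], 84)]
 top+wrist (array([-48.4, -90.7, -76.2]), [np.float64(43.4), np.float64(43.4)])
 top+side (array([-15.7, -65. ,  79.8]), [np.float64(26.3), np.float64(26.3)])
yel side pred [226.  179.2] [([226.4, 179.4], 102)]
 top+wrist (array([ -45.4,   70.4, -131.5]), [np.float64(39.2), np.float64(39.2)])
 top+side (array([-10.5,  44.1,  85.6]), [np.float64(17.2), np.float64(17.2)])
```

```bash
python3 - <<'E'
from h import *
R=Rlarge();o8=ctrl.get_obs();a=np.load("o7.npy");o7={"ee_pos":a[:3],"orientation":a[3:]}
def tri(*L):
    A=np.zeros((3,3));b=np.zeros(3);M=[]
    for e,d in L:
        d=d[0]/np.linalg.norm(d[0]);P=np.eye(3)-np.outer(d,d);A+=P;b+=P@e;M.append((P,e))
    X=np.linalg.solve(A,b);return (R.T@(X-O)).round(1),[np.linalg.norm(P@(X-e)).round(1) for P,e in M]
print("red",tri(rays("top",[284.3,157.5]),rays("wrist",[131.7,243.5],o8)),tri(rays("top",[284.3,157.5]),rays("side",[235.3,166.5])))
print("yel",tri(rays("top",[249.5,152]),rays("wrist",[285.7,259.3],o7)),tri(rays("top",[249.5,152]),rays("side",[226.4,179.4])))
E
```

```text
red (array([-11.1, -42.7, 114.3]), [np.float64(2.5), np.float64(2.5)]) (array([ -7.5, -40.8, 119.8]), [np.float64(0.3), np.float64(0.3)])
yel (array([ -6.4,  57.3, 106.4]), [np.float64(0.2), np.float64(0.2)]) (array([ -5.4,  57.4, 111.2]), [np.float64(0.4), np.float64(0.4)])
```

```bash
python3 -c "
from h import *
go([506,85,360]);ctrl.close_job()"
```

```text
shift [0.05, 0.03, 0.08] spin 0 cur heading 83.2 z axis [ 0.007  0.003 -1.   ] pos [506.5  84.7 360.8] F [-0.9 -0.   0.1] w 43.8 t 26.0
the job is handed in; nothing more can be done
```

The medium pot is in the large pot and the small pot is in the medium one. Both are released, and I handed the job in at about 26 s of the 70 s. No verdict is reported.

**How it was done:** The tool can only point straight down, so I gripped each pot by its tab. I pressed its underside on the far rim (the large pot's, then the medium pot's) until it leaned about 0.5 rad in the pads. I then lowered it along the large pot's axis until it pressed on the floor with about 20–26 N, eased off and let go. The small pot's tab is on the opposite side from the medium pot's.

**Last checks:** I compared each tab's position with where it should be when seated, in millimetres along the large pot's axis.

| Tab | Measured height | Expected |
|---|---|---|
| Medium (yellow) | 106–111 | 108.5 |
| Small (red) | 114–120 | 114.5 |

- **Height:** The small tab stands about 8 mm above the medium one where 6 is expected, so about 2 mm off, within the measuring error.
- **Sideways:** Both pots appear to rest towards the lower side. The medium is about 5–6 mm off centre and the small 2–5 mm further. The limit is 13 mm.
- **Disagreement:** The two camera pairs differ by up to 5 mm on these points. A first triangulation gave nonsense because of a bug in my script, which I fixed.
- **Not confirmed:** I measured the lean only before inserting (medium by overlay, small from its silhouette). I did not re-measure it after letting go, and I did not re-measure the bystanders. The only contact forces recorded came from pressing on the pots.

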